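# Hold the bonded cell in the light path

### The arm

A 7-joint arm with a two-finger parallel gripper is mounted at the origin on the work surface. World frame = base frame: x ahead of the robot, y to its left, z up, the work surface at z = 0. Lengths are in mm, angles in rad, forces in N, time in s.
With the tool pointing down it reaches from about 400 to 900 mm from the base axis. Payload 5.6 kg.
Tool frame: the origin (TCP) lies midway between the tips of the shut fingers; the grasp point (between the pads) lies 19 mm behind it; x points along the fingers, y is the direction in which the jaws open and shut, and the axes are right-handed (so a half turn about x gives the same grasp; the last joint's range is limited). The gripper opens to 92 mm and grips with 3 to 60 N. Pads are 20 mm wide; open, the fingers measure 128 mm over their backs; the gripper's body (75 mm by 189 mm) begins 69 mm behind the grasp point.
Start: joints at [-1.287, 0.468, -0.012, 1.603, 0.006, 1.071, -0.056], TCP at [208.701, 615.592, 189.792] pointing down, gripper open.
Joint ranges: [-2.53, 2.53], [-0.31, 2.02], [-1.57, 1.55], [0.28, 2.44], [-1.29, 4.43], [0.15, 1.84], [-2.92, 2.92]. Speed limits (rad/s): [2.57, 2.57, 3.14, 3.14, 3.14, 3.14, 3.14].

### API

Orientations are given as a rotation vector (axis times angle).
In Python, from cell import robot, grip, kin, viewer gives the robot as it stands. Calls block until the motion is done:
- robot.movep(position, orientation): joint-space move of the TCP to a pose.
- robot.servo_line(position, feed=150, rotation=None): straight line of the TCP; rotation=None keeps the orientation; feed is the mean speed in mm/s.
- robot.goto_joints(angles): joint-space move.
- grip(opening, newtons=None): opening from 0.0 (shut) to 1.0 (fully open); newtons is the grip in N (None keeps the last); returns when the fingers have stopped.
- robot.hold(seconds).
- kin.ik(position, orientation): joint angles nearest the present ones, or None.
- robot.observe(): the state.
- viewer.read_camera(name): name is "side" or "top"; returns the picture (400x640x3 uint8, red, green, blue); there is no depth.
- viewer.camera_info(name): a dict with "camera_matrix" (3x3 intrinsics, pixels), "R" (3x3) and "t" (3): a world point X has camera coordinates R X + t. Camera axes: x right, y down, z forward; pixel columns grow to the right and rows downward; lengths in mm; the calibration is good to about 2 mm. A picture is of the moment at which its call begins. camera_info takes no time and is no camera call.
A pose or a line that the arm cannot do raises robot.IKError and nothing moves.
- robot.job_done(): hands the job in, once; it reports no verdict.
Trained networks look in the newest picture that a camera, given by its name, has taken for a name from the list of things; names that differ only in an ending like _2 or _b are one class to them, and where a whole thing is asked for, a point or a joint stands for the part that bears it (a point fixed in the world has none). Each returns a list of dicts, best first, with "confidence" (0 to 1); they miss things now and then, are a little off and sometimes report something else, mostly with a low value. They report only what shows in the picture. A call takes as long as a camera call. They do not tell look-alikes from the thing itself.
- viewer.silhouettes(name, camera): "mask" (400x640 bool, what is visible of it).
- viewer.pinpoint(name, camera): "at" ([x, y, z] in mm, in the coordinates of the camera as it stood for that picture, good to about 4 mm: a listed point, or the origin of a listed thing).
The state is a dict: "t": time; "joints": joint angles; "joint_velocities": joint speeds; "joint_torque": joint torques, N m; "tcp_pos": TCP position; "tcp_rot": TCP orientation; "contact_force": force on the tool from outside, world axes, zero at the start; "wrist_torque": the same for the moment, N m; "grip_width": opening from 0.0 (shut) to 1.0 (fully open).
Only numpy, scipy, OpenCV 4.12 (cv2) and the standard library are available. Lean on these libraries where they do the work, as an engineer would, in place of code of your own. Each camera call takes 0.05 s, during which the arm holds its last target. There are 200 camera calls.

### The job

The filter is loaded: first push the lamp's filter drawer fully home. Then take the tall glass cell out of the orange tray, gripping it by its two broad frosted faces only and never by the clear ones, and hold it still and upright in the light path, midway between lamp and detector, with the beam passing square through its clear faces at the middle of the cell. Finish while holding it there, touching neither lamp nor detector with it, and leave everything else where it is.

Things in the scene. Friction and masses are not known exactly. Their poses are not given: they have to be found in the camera images.
- cell: The tall glass cell (cuvette): upright block 12.5 mm (x) by 22.5 mm (y), 45 mm tall plus a small white stopper (7 x 18 x 4 mm), ~30 g. Origin: centre of the underside. The broad faces (facing its +x and -x, 12.5 mm apart) are frosted: grip these. The narrow ones (facing +y and -y) are the clear windows. It starts in one tray pocket, underside 6 mm above the table, 37 mm of it above the tray.
- cell_mid (a point): Centre of the tall cell, 22.5 mm above its underside; axes as the cell's.
- tray: Orange plastic carrier tray, fixed, 120 mm (x) by 200 mm (y), 14 mm thick; origin: centre of the underside. Three pockets, 8 mm deep (15 x 25 mm mouths), in a row at y = -60, 0 and +60 mm, each holding a cell whose y axis lies along the row. The tall cell may be in any of them.
- short_a: A short cell, same footprint and look as the tall one but only 25 mm tall plus the stopper; it stays in its pocket. Origin: centre of its underside.
- short_b: The other short cell, same as short_a.
- station: Light station, fixed; origin on the table under mid-beam. Base plate 100 mm (x), y -145 to 195, 12 mm thick. White lamp housing x -70 to 70, y 75 to 185, top at 145 mm; grey detector x -30 to 30, y -135 to -75, top at 130 mm. A 30 mm lens tube reaches 20 mm from each towards the other; the gap between, y -55 to 55 mm, is open above. The beam runs along y, 100 mm above the table.
- beam_mid (a point): Middle of the light path: half way between the two lens tubes, on the beam, 100 mm above the table. Its y axis runs along the beam, z up.
- filter_drawer (a joint): Filter drawer in the lamp housing's -x face (station frame), in m: 0 = fully home, grows as it comes out along the station's -x, at most 0.06. It starts 25 to 50 mm out, filter loaded. It slides with about 2 N of friction and 15 N per m/s of damping, and stays where it is left.
- drawer_pull (a point): Centre of the outer face of the black pull rib (50 mm wide, 12 mm tall, 10 mm proud) on the drawer's aluminium front (70 mm wide in y, 75 to 125 mm above the table); the rib is 100 mm above the table. Moves with the drawer; station axes. Pushing it along the station's +x shuts the drawer.
- lens_ring: Dark steel ring, 24 mm across, 6 mm high, lying on the tray between two pockets near its +x edge; bystander. Origin: centre of its underside.
- glue_bottle: White bottle, 40 mm across, 100 mm tall; bystander. Origin: centre of its underside.
- jar: Amber jar, 50 mm across, 60 mm tall; bystander. Origin: centre of its underside.
- syringe: Black dispensing syringe lying along its y, about 120 mm long, 24 mm high; bystander. Origin: underside at mid-length.
- steel_block: Steel block 50 x 30 x 30 mm; bystander. Origin: centre of its underside.
- driver: Screwdriver lying along its x; bystander. Origin: on its underside.
Mind the look-alikes: they are no part of the job. What is shaped like the tray but black is not meant.

How it is judged:
By the outcome, as a careful person would: the job done as asked, in the order asked, and still so for the second after the job is handed in, while the arm keeps its last pose, push and grip.
It also fails if it takes over 58 s, if anything falls off the work surface, if the arm or the gripper's body presses on something with over 40 N, if the wrist force passes 120 N, or if a joint passes its speed limit or range.

## Working session

There is one attempt and no reset: what is moved stays moved. The work goes in short steps, each a Python script; the robot and the scene stay as the last script left them, time stands still between calls to the robot, and variables do not carry over. Pictures are saved under pics/ and viewed, about 8 in all and at most 12, crops included, and the job is handed in when it is done.

```bash
mkdir -p pics; cat > h.py <<'E'
import numpy as np, cv2
from scipy.spatial.transform import Rotation as Ro
from cell import robot, grip, kin, viewer
def cam(n):
    c=viewer.camera_info(n); return [np.array(c[k],float) for k in("camera_matrix","R","t")]
def snap(n,f=None):
    im=viewer.read_camera(n)
    if f: cv2.imwrite('pics/'+f,im[:,:,::-1])
    return im
def onplane(n,uv,z):
    K,R,t=cam(n); d=R.T@np.linalg.inv(K)@[uv[0],uv[1],1]; o=-R.T@t
    return o+d*(z-o[2])/d[2]
def proj(n,X):
    K,R,t=cam(n); p=(np.atleast_2d(X)@R.T+t)@K.T; return p[:,:2]/p[:,2:]
def pin(name,n):
    K,R,t=cam(n); return [(round(d["confidence"],2),(R.T@(np.array(d["at"])-t)).round(1)) for d in viewer.pinpoint(name,n)]
E
python3 - <<'E'
from h import *
a=snap('top','top1.png');b=snap('side','side1.png')
for n in('top','side'):
    K,R,t=cam(n);print(n,K.round(0).tolist(),(-R.T@t).round(),R.round(2).tolist())
    for k in('cell','short_a','tray','station','beam_mid','drawer_pull','lens_ring'): print(n,k,pin(k,n)[:4])
print(robot.observe())
E
```

```text
top [[509.0, 0.0, 320.0], [0.0, 509.0, 196.0], [0.0, 0.0, 1.0]] [ 297.   19. 1332.] [[0.02, -1.0, 0.01], [-0.98, -0.02, -0.18], [0.18, -0.01, -0.98]]
top cell [(0.65, array([ 508.6, -321.8,    4.4])), (0.3, array([ 521.4, -264.1,    5.6]))]
top short_a [(0.59, array([ 502.7, -380.6,    7.5]))]
top tray [(0.87, array([ 253.7, -298.8,    2.2])), (0.76, array([ 510.6, -321.6,   -2.5])), (0.43, array([ 724.6, -241.2,    3.1]))]
top station [(0.67, array([6.178e+02, 1.031e+02, 3.000e-01]))]
top beam_mid [(0.78, array([616. ,  99.7, 103.2]))]
top drawer_pull [(0.67, array([498.8, 242. ,  98.6]))]
top lens_ring [(0.54, array([ 560. , -294.7,   12.7])), (0.35, array([614.3, 100. , 101.1]))]
side [[391.0, 0.0, 323.0], [0.0, 391.0, 192.0], [0.0, 0.0, 1.0]] [  88. -615.  729.] [[0.83, -0.55, 0.0], [-0.34, -0.52, -0.78], [0.43, 0.65, -0.63]]
side cell [(0.48, array([ 514.2, -322.3,    2.7]))]
side short_a [(0.68, array([ 503.8, -376.4,    4.9])), (0.59, array([ 523. , -264. ,    7.5]))]
side tray [(0.89, array([ 510.7, -316.6,    2.2])), (0.62, array([ 252.6, -294.3,    2.4]))]
side station [(0.
[... 227 characters left out ...]
([-1.28701314,  0.46747091, -0.0116075 ,  1.6026995 ,  0.006005  ,
        1.07136395, -0.05631404]), 'joint_velocities': array([-6.32501158e-05, -3.49725980e-04, -6.36335534e-04,  1.10308880e-03,
       -1.87521897e-03, -1.44954608e-03, -1.27042266e-03]), 'joint_torque': array([ 8.61371955e-04, -5.20359993e+01, -1.19084772e-02, -2.44045633e+01,
       -5.66273869e-02,  1.12258166e-02,  2.48224080e-05]), 'tcp_pos': array([208.69473907, 615.61160869, 189.81146429]), 'tcp_rot': array([ 0.25657573,  1.55548241, -0.25643713]), 'contact_force': array([0.86437283, 0.77726656, 0.37716747]), 'wrist_torque': array([-6.92680793e-02,  2.13229675e-02,  4.96948208e-06]), 'grip_width': 1.0015578241731293}
```

View pics/top1.png

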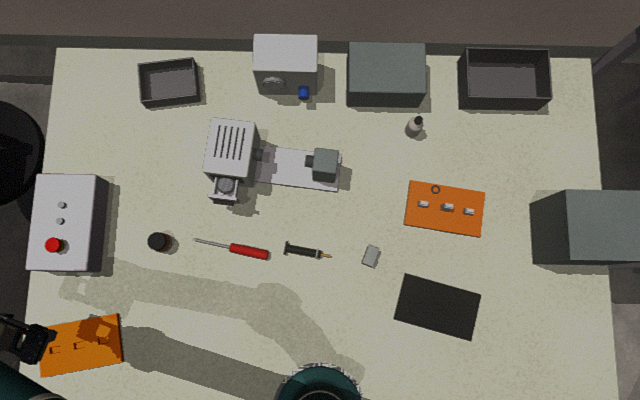

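View pics/side1.png

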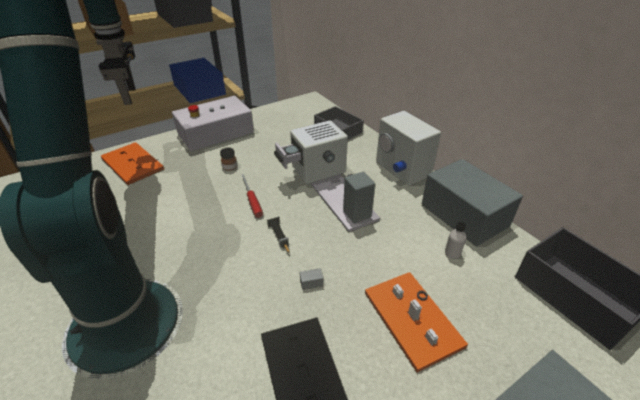

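The top view shows the orange tray with three cells at about (447,207), with the ring at (435,189). The station is at about (270,165) with its drawer at (224,190). In the side view the middle cell at (415,310) looks tallest. A second, seemingly empty orange tray is at (80,345) in the top view. Next I'll fit the tray and station poses and take a close crop.

```bash
python3 - <<'E'
from h import *
a=cv2.imread('pics/top1.png');b=cv2.imread('pics/side1.png')
def orange(im,box):
    h=cv2.cvtColor(im,cv2.COLOR_BGR2HSV); m=cv2.inRange(h,(4,120,80),(20,255,255)); z=np.zeros_like(m); x0,x1,y0,y1=box; z[y0:y1,x0:x1]=m[y0:y1,x0:x1]; return z
for n,im,box in(('top',a,(390,500,165,250)),('side',b,(350,480,260,380))):
    m=orange(im,box); c=max(cv2.findContours(m,0,1)[0],key=cv2.contourArea)
    P=np.array([onplane(n,p[0],12)[:2] for p in c],np.float32)
    print(n,cv2.minAreaRect(P))
# cell tops: bright pixels (low saturation) in tray
crop=np.hstack([cv2.resize(a[170:245,395:495],(400,300),interpolation=2),cv2.resize(b[265:370,360:500],(400,300),interpolation=2)])
crop2=np.hstack([cv2.resize(a[110:210,195:355],(400,250),interpolation=2),cv2.resize(b[115:235,270:390],(400,250),interpolation=2)])
cv2.imwrite('pics/c1.png',np.vstack([crop,crop2]))
from itertools import product
for n in('top','side'):
    ms=viewer.silhouettes('station',n); d=ms[0]; print(n,d['confidence'],d['mask'].sum())
    np.save(f'st_{n}.npy',d['mask'])
E
```

```text
top ((511.1526794433594, -322.15850830078125), (201.3460693359375, 121.26506042480469), 81.35844421386719)
side ((509.26043701171875, -321.81036376953125), (203.94674682617188, 124.30863189697266), 81.45047760009766)
top 0.74 6909
side 0.89 5692
```

View pics/c1.png

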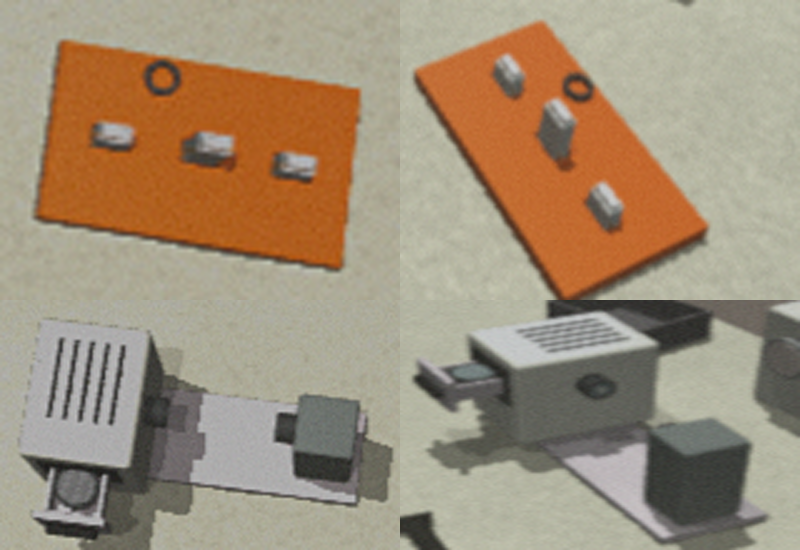

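Both crops show the tall cell in the middle pocket: it is the taller block at (557,130) in the side crop. The ring is beside it on the +x edge, and the drawer is clearly open. Now the station pose, by fitting the box model to the masks.

```bash
cat > fit.py <<'E'
from h import *
from scipy.optimize import minimize
S=4
def box(x0,x1,y0,y1,z0,z1): return np.array([[x,y,z] for x in(x0,x1) for y in(y0,y1) for z in(z0,z1)],float)
def boxes(d,w): return [box(-50,50,-145,195,0,12),box(-70,70,75,185,12,145),box(-30,30,-135,-75,12,130),box(-13,13,-75,-55,87,113),box(-13,13,55,75,87,113)]+([box(-70-d-8,-70,95,165,75,125)] if w else [])
def world(p,B): c,s=np.cos(p[2]),np.sin(p[2]); return np.c_[p[0]+c*B[:,0]-s*B[:,1],p[1]+s*B[:,0]+c*B[:,1],B[:,2]]
def render(n,p,bs):
    m=np.zeros((400*S,640*S),np.uint8)
    for B in bs:
        q=((proj(n,world(p,B))+.5)*S).astype(np.float32)
        cv2.fillConvexPoly(m,cv2.convexHull(q).astype(int),1)
    return m.astype(bool)
E
python3 - <<'E'
from fit import *
M={}
for n in('top','side'):
    snap(n)
    st=np.load(f'st_{n}.npy'); dr=viewer.silhouettes('filter_drawer',n)
    print(n,[(d['confidence'],d['mask'].sum()) for d in dr])
    K=np.ones((3,3),np.uint8)
    inter=[(d['mask']&st).sum() for d in dr]; print('inter',inter)
    M[n]=cv2.resize(st.astype(np.uint8),None,fx=S,fy=S,interpolation=0)>0
    np.save(f'dr_{n}.npy',dr[0]['mask'] if dr else np.zeros_like(st))
    v=np.argwhere(st); print('bbox',v.min(0),v.max(0))
    if dr: v=np.argwhere(dr[0]['mask']); print('drbbox',v.min(0),v.max(0),v.mean(0))
def cost(p,cams):
    c=0
    for n in cams:
        r=render(n,p,boxes(p[3],True)); ro=render(n,p,boxes(0,False))
        ig=r&~ro   # drawer area: ignore
        c+=((ro^M[n])&~ig).sum()/M[n].sum()
    return c
for cams in(('top',),('side',),('top','side')):
    best=None
    for y0 in(-.15,-.05,.05):
        s0=np.array([618,103,y0,40.])
        r=minimize(cost,s0,args=(cams,),method='Nelder-Mead',options=dict(initial_simplex=s0+np.vstack([np.zeros(4),np.diag([8,8,.06,0.01])]),xatol=.05,fatol=1e-5,maxiter=150))
        if best is None or r.fun<best.fun: best=r
    print(cams,best.x.round(3),round(best.fun,4)); 
p=best.x
for n in('top','side'):
  for k in('drawer_pull',): 
    q=pin(k,n); print(n,k,q); c,s=np.cos(p[2]),np.sin(p[2])
    for _,w in q: v=w[:2]-p[:2]; print(' station frame',c*v[0]+s*v[1],-s*v[0]+c*v[1])
np.save('station.npy',p)
E
```

```text
top [(0.91, np.int64(650))]
inter [np.int64(633)]
bbox [118 202] [205 339]
drbbox [178 209] [205 238] [191.58307692 224.35846154]
side [(0.79, np.int64(495))]
inter [np.int64(445)]
bbox [121 274] [230 379]
drbbox [143 273] [168 301] [154.28888889 286.56565657]
('top',) [ 6.15973e+02  1.00699e+02 -9.50000e-02  4.00150e+01] 0.0555Traceback (most recent call last):
  File "<stdin>", line 24, in <module>
    res = _minimize_neldermead(fun, x0, args, callback, bounds=bounds,
                               **options)
    fxr = func(xr)
    fx = function(np.copy(x), *(wrapper_args + args))
  File "<stdin>", line 16, in cost
  File "fit.py", line 10, in render
    q=((proj(n,world(p,B))+.5)*S).astype(np.float32)
        ~~~~^^^^^^^^^^^^^^
  File "h.py", line 14, in proj
    K,R,t=cam(n); p=(np.atleast_2d(X)@R.T+t)@K.T; return p[:,:2]/p[:,2:]
          ~~~^^^
  File "h.py", line 5, in cam
    c=viewer.camera_info(n); return [np.array(c[k],float) for k in("camera_matrix","R","t")]
ValueError: time passes only in moves, steps and waits
```

```bash
sed -i 's/^def cam(n)/import functools\n@functools.cache\ndef cam(n)/' h.py
python3 - <<'E'
from fit import *
M={n:cv2.resize(np.load(f'st_{n}.npy').astype(np.uint8),None,fx=S,fy=S,interpolation=0)>0 for n in('top','side')}
def cost(p,cams):
    c=0
    for n in cams:
        ro=render(n,p,boxes(0,False)); ig=render(n,p,boxes(42,True)[-1:])&~ro
        c+=((ro^M[n])&~ig).sum()/M[n].sum()
    return c
for cams in(('top',),('side',),('top','side')):
    best=None
    for y0 in(-.13,-.06):
        s0=np.array([617,102,y0])
        r=minimize(cost,s0,args=(cams,),method='Nelder-Mead',options=dict(initial_simplex=s0+np.vstack([np.zeros(3),np.diag([8,8,.05])]),xatol=.05,fatol=1e-5,maxiter=80))
        if best is None or r.fun<best.fun: best=r
    print(cams,best.x.round(3),round(best.fun,4)); 
p=best.x; np.save('station.npy',p)
c,s=np.cos(p[2]),np.sin(p[2])
for w in((498.8,242),(493.8,251.5)): v=np.array(w)-p[:2]; print('pull in station',c*v[0]+s*v[1],-s*v[0]+c*v[1])
# overlay
o=[]
for n in('top','side'):
    im=cv2.resize(cv2.imread(f'pics/{n}1.png'),None,fx=S,fy=S,interpolation=2)
    for B in boxes(37,True):
        q=((proj(n,world(p,B))+.5)*S).astype(int)
        for i in range(8):
            for k in(1,2,4):
                if not i&k: cv2.line(im,tuple(map(int,q[i])),tuple(map(int,q[i|k])),(0,0,255),1)
    o.append(im[110*S:210*S,195*S:350*S] if n=='top' else im[110*S:235*S,265*S:385*S])
o=[cv2.resize(x,(400,int(400*x.shape[0]/x.shape[1]))) for x in o]; h=max(x.shape[0] for x in o)
cv2.imwrite('pics/ov.png',np.hstack([cv2.copyMakeBorder(x,0,h-x.shape[0],0,0,0) for x in o]))
E
```

```text
('top',) [ 6.15660e+02  1.00759e+02 -9.20000e-02] 0.0517
('side',) [ 6.16267e+02  1.03487e+02 -1.05000e-01] 0.0454
('top', 'side') [ 6.15312e+02  1.01915e+02 -1.00000e-01] 0.1021
pull in station -129.9208559590745 127.74767160706539
pull in station -135.8447216716727 136.7007612982895
```

View pics/ov.png

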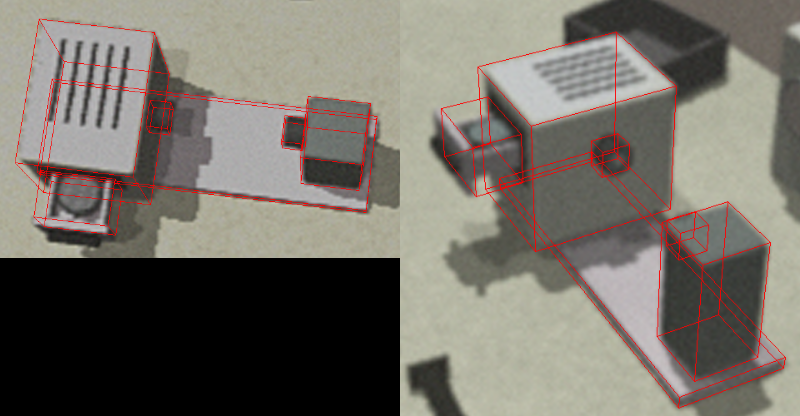

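The fitted wireframe matches the housing, detector and base in both views: station at (615.3, 101.9), yaw −0.100, drawer about 40 mm out. Next, push the drawer home with the fingers shut, watching the force.

```bash
cat >> h.py <<'E'
def down(a):
    y=np.array([np.cos(a),np.sin(a),0]); x=np.array([0,0,-1.]); return Ro.from_matrix(np.c_[x,y,np.cross(x,y)]).as_rotvec()
ST=np.array([615.3,101.9]); YAW=-.100
def st(x,y,z): c,s=np.cos(YAW),np.sin(YAW); return np.array([ST[0]+c*x-s*y,ST[1]+s*x+c*y,z])
def F(): 
    o=robot.observe(); return o['t'],o['tcp_pos'].round(1),o['contact_force'].round(1)
E
python3 - <<'E'
from h import *
print('tool y now',Ro.from_rotvec(robot.observe()['tcp_rot']).as_matrix()[:,1].round(2))
grip(0.0,20)
q=[(a,kin.ik(st(-185,130,220),down(a))) for a in(YAW+np.pi/2,YAW-np.pi/2)]
q0=robot.observe()['joints']
for a,j in q: print(a,None if j is None else j.round(2))
a,j=min([x for x in q if x[1] is not None],key=lambda x:np.abs(x[1]-q0).max()); 
robot.movep(st(-185,130,220),down(a)); robot.servo_line(st(-185,130,90),150); print(F(),a)
f0=robot.observe()['contact_force']; u=st(1,0,0)-st(0,0,0)
robot.servo_line(st(-155,130,90),80)
x=-155
while x<-60:
    x+=3; robot.servo_line(st(x,130,90),50); f=(robot.observe()['contact_force']-f0)@u
    print(x,round(f,1),end='; ')
    if f<-12 : break
robot.hold(.2); print(F()); snap('top','t2.png');snap('side','s2.png')
v=robot.observe()['tcp_pos'][:2]-ST; print('st x',np.cos(YAW)*v[0]+np.sin(YAW)*v[1]); np.save('f0.npy',f0)
im=[cv2.resize(cv2.imread('pics/t2.png')[110:210,195:315],(400,333)),cv2.resize(cv2.imread('pics/s2.png')[105:205,255:375],(400,333))]
cv2.imwrite('pics/c2.png',np.hstack(im))
E
```

```text
tool y now [ 0.32  0.95 -0.  ]
1.4707963267948965 [-0.69  0.19  0.13  1.92 -0.03  1.03  0.92]
-1.6707963267948966 [-1.15  0.21  0.66  1.94 -0.15  1.04 -2.09]
(5.0667, array([444.7, 250.2,  90.6]), array([-0.1, -0.1, -0.4])) 1.4707963267948965
-152 -0.2; -149 0.7; -146 0.8; -143 0.7; -140 0.4; -137 0.8; -134 -0.9; -131 0.0; -128 -0.8; -125 -1.0; -122 -1.4; -119 -0.9; -116 -0.1; -113 -1.4; -110 -0.0; -107 -0.8; -104 -0.8; -101 -1.4; -98 -0.6; -95 -0.7; -92 -1.4; -89 -1.3; -86 -0.8; -83 -6.3; -80 -14.0; (12.0417, array([543.8, 239.7,  89.9]), array([-13.9,  -0.7,   9.6]))
st x -84.8918997605607
```

View pics/c2.png

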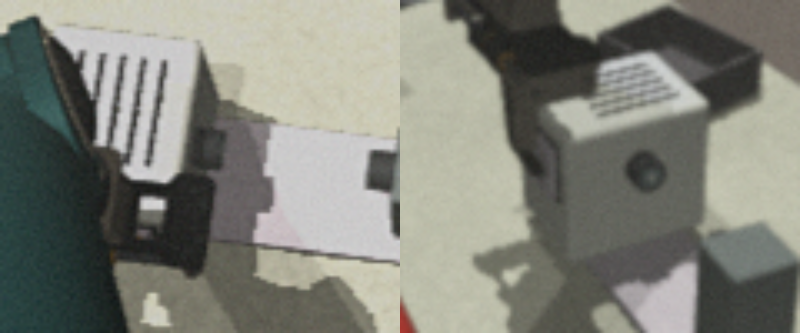

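The drawer face looks flush with the housing, with the force rising steeply at the stop (about 14 N). I'll back off, check it, and go to the cell.

```bash
python3 - <<'E'
from h import *
robot.servo_line(st(-135,130,90),150); robot.servo_line(st(-135,130,230),300)
T=np.array([510.5,-322.]);A=-.149
q0=robot.observe()['joints']
q=[(a,kin.ik([*T,160],down(a))) for a in(A,A+np.pi)]
for a,j in q: print(a,None if j is None else j.round(2))
a=min([x for x in q if x[1] is not None],key=lambda x:np.abs(x[1]-q0).max())[0]
robot.movep([*T,160],down(a)); grip(0.5,12); print(F(),a)
snap('top','t3.png');snap('side','s3.png')
im=[cv2.resize(cv2.imread('pics/t3.png')[110:210,195:315],(400,333)),cv2.resize(cv2.imread('pics/s3.png')[105:205,255:375],(400,333))]
cv2.imwrite('pics/c3.png',np.hstack(im)); print(pin('drawer_pull','top'),pin('drawer_pull','side'),pin('cell','side'),'home ~',st(-86,130,100))
E
```

```text
-0.149 [-0.16  0.56  0.93  1.79 -0.51  1.05  0.81]
2.992592653589793 [ 1.34  0.87 -1.33  1.7   0.87  1.3   2.83]
(16.1333, array([ 510.5, -322. ,  160. ]), array([ 0.4,  0.4, -0.1])) -0.149
[(0.8, array([544.3, 238.4,  97.5]))] [(0.53, array([541. , 240. , 103.1]))] [(0.16, array([618.2, 103.6,  95. ]))] home ~ [542.70798595 239.83621532 100.        ]
```

View pics/c3.png

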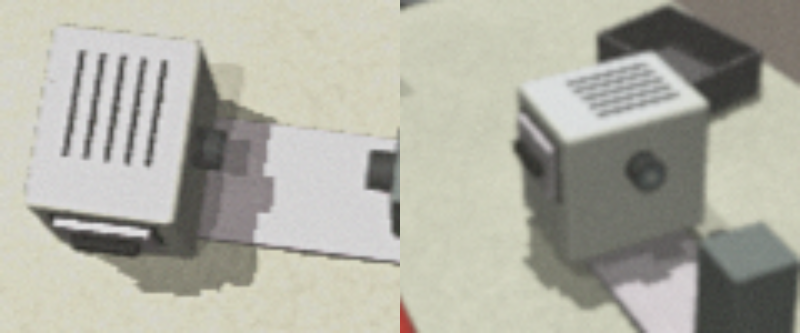

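The drawer looks home. The contact point and the pinpoint readings disagree by a few mm, so I'll overlay the model on the picture before taking the cell.

```bash
python3 - <<'E'
from h import *
o=[]
for n,f,(r0,r1,c0,c1) in(('top','t3',(160,205,195,250)),('side','s3',(125,180,255,315))):
    im=cv2.imread(f'pics/{f}.png'); k=400/(c1-c0); im=cv2.resize(im[r0:r1,c0:c1],None,fx=k,fy=k,interpolation=2)
    def L(a,b,col):
        q=(proj(n,[st(*a),st(*b)])+.5-[c0,r0])*k; cv2.line(im,tuple(map(int,q[0])),tuple(map(int,q[1])),col,1)
    def rect(x,y0,y1,z0,z1,col):
        for a,b in(((x,y0,z0),(x,y1,z0)),((x,y1,z0),(x,y1,z1)),((x,y1,z1),(x,y0,z1)),((x,y0,z1),(x,y0,z0))): L(a,b,col)
    rect(-70,75,185,12,145,(255,0,0)); rect(-76,95,165,75,125,(0,0,255)); rect(-86,105,155,94,106,(0,255,0))
    o.append(im)
h=max(x.shape[0] for x in o)
cv2.imwrite('pics/c4.png',np.hstack([cv2.copyMakeBorder(x,0,h-x.shape[0],0,0,0) for x in o]))
E
```

```text
(no output)
```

View pics/c4.png

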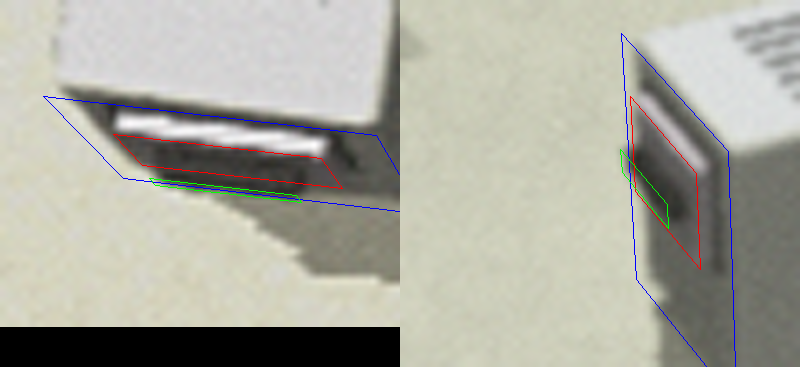

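In both views the drawer front's outer top edge lies within about 1 mm of the fully-home model: the white strip at (115–325, 115–157) is just the 6 mm thick front plate. The drawer is home, so now the cell.

```bash
python3 - <<'E'
from h import *
T=np.array([510.5,-322.])
robot.servo_line([*T,70],200); robot.servo_line([*T,22],80); print(F())
grip(0.0,12); o=robot.observe(); print('width mm',o['grip_width']*92,F())
robot.servo_line([*T,40],40); print(F()); robot.servo_line([*T,180],200); robot.hold(.2)
print(robot.observe()['grip_width']*92,F())
snap('top','t4.png');snap('side','s4.png')
im=[cv2.resize(cv2.imread('pics/t4.png')[150:250,395:515],(400,333)),cv2.resize(cv2.imread('pics/s4.png')[220:370,340:490],(400,400))[:333]]
cv2.imwrite('pics/c5.png',np.hstack(im)); print(pin('cell','side')[:2],pin('cell_mid','side')[:2],pin('short_a','side'))
E
```

```text
(17.7333, array([ 510.5, -322.3,   22. ]), array([-0. ,  0.6,  0.2]))
width mm 12.066747983305195 (18.3333, array([ 510.6, -322. ,   22.1]), array([0.3, 0.7, 0.6]))
(18.9333, array([ 510.6, -321.8,   40.1]), array([-0.5,  0.5, -0.8]))
12.28032014502011 (19.9833, array([ 509.9, -321.6,  178.7]), array([ 0.3,  0.2, -0.5]))
[(0.47, array([ 511.1, -322.7,  162.1])), (0.19, array([408.5, 410.7,   1.1]))] [(0.49, array([ 509.8, -322.2,  185.1]))] [(0.66, array([ 501.7, -372.7,    3.1])), (0.5, array([ 522.8, -263. ,    9.1]))]
```

View pics/c5.png

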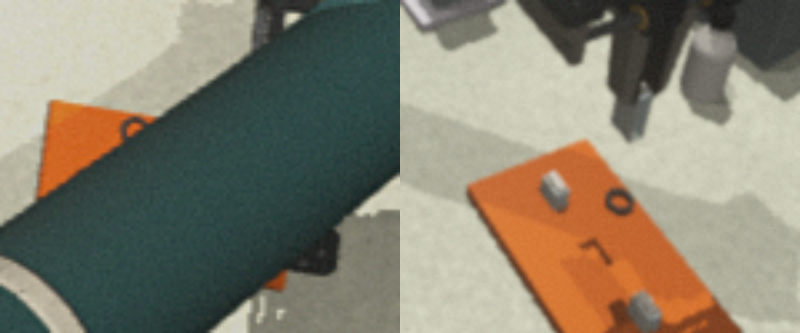

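The cell is held (width 12.3 mm), its pocket is empty, and the other cells and the ring are undisturbed. I'll carry it into the beam.

```bash
python3 - <<'E'
from h import *
P=np.array([616.,102.5])
robot.servo_line([510.5,-322,250],250)
robot.movep([*P,250],down(YAW)); print(F(),robot.observe()['joints'].round(2))
robot.servo_line([*P,150],150); robot.servo_line([*P,93.5],60); robot.hold(.4)
o=robot.observe();print(F(),o['grip_width']*92, (Ro.from_rotvec(o['tcp_rot']).as_matrix()).round(3).tolist())
snap('top','t5.png');snap('side','s5.png')
for n in('top','side'): print(n,'cellmid',pin('cell_mid',n)[:1],'cell',pin('cell',n)[:1],'beam',pin('beam_mid',n)[:1],'station',pin('station',n)[:1])
ov=[]
im=cv2.imread('pics/s5.png'); r0,r1,c0,c1=110,220,275,395; k=6
im=cv2.resize(im[r0:r1,c0:c1],None,fx=k,fy=k,interpolation=2)
cv2.imwrite('pics/c6.png',im[:600])
E
```

```text
(22.275, array([616.1, 100.5, 250.2]), array([-0.4,  0.1,  0.4])) [-0.93  0.52  1.02  1.65 -0.46  1.24  0.09]
(24.5833, array([616. , 102.6,  93.6]), array([ 0.4, -0.6,  0.2])) 12.503992582540466 [[0.0, 0.995, -0.1], [0.0, -0.1, -0.995], [-1.0, 0.0, -0.0]]
top cellmid [] cell [] beam [(0.57, array([616.1, 100. , 100. ]))] station [(0.95, array([ 6.167e+02,  1.008e+02, -1.000e-01]))]
side cellmid [(0.67, array([617.8, 103. ,  99.7]))] cell [] beam [(0.83, array([618.6, 107.3,  96.5]))] station [(0.82, array([619.3, 103.8,  -3. ]))]
```

View pics/c6.png

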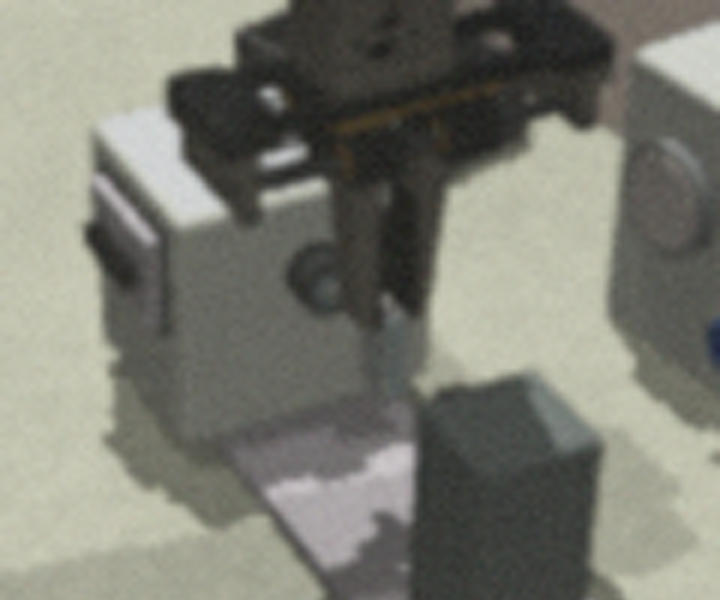

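The cell sits upright in the gap between the tubes (at about (390,340) in the crop), clear of both. Before the final trim I'll refine the station pose with a sub-pixel measurement of the plate and detector edges, using the unobstructed pictures I already have.

```bash
python3 - <<'E'
from h import *
E=lambda n,f:cv2.GaussianBlur(cv2.imread(f'pics/{f}.png').astype(np.float32),(3,3),0)
def edge(n,im,a,b,nrm,rng=9):
    # profiles across the line a-b (station coords), displaced along nrm (station) in mm
    s=np.arange(-rng,rng+.1,.5); out=[];
    prof=[]
    for w in np.linspace(0,1,25):
        X=np.array([st(*(np.array(a)*(1-w)+np.array(b)*w+np.array(nrm)*d)) for d in s]); q=proj(n,X).astype(np.float32)
        prof.append(cv2.remap(im,q[None,:,0],q[None,:,1],cv2.INTER_LINEAR)[0])
    prof=np.array(prof)
    def pk(p):
        g=np.linalg.norm(np.gradient(p,axis=0),axis=1); i=g.argmax(); lo,hi=max(0,i-4),i+5
        return (s[lo:hi]*g[lo:hi]).sum()/g[lo:hi].sum(),g.max()
    return [round(float(v),1) for v in (*pk(prof.mean(0)),pk(prof[:12].mean(0))[0],pk(prof[13:].mean(0))[0])]
L={'plate x-':((-50,-60,12),(-50,50,12),(1,0,0)),'plate x+':((50,-60,12),(50,50,12),(1,0,0)),
'det x-':((-30,-130,130),(-30,-80,130),(1,0,0)),'det x+':((30,-130,130),(30,-80,130),(1,0,0)),
'det y-':((-25,-135,130),(25,-135,130),(0,1,0)),'det y+ ':((-25,-75,130),(-17,-75,130),(0,1,0)),
'plate y-':((-45,-145,12),(45,-145,12),(0,1,0)),
'lamp x-':((-70,85,145),(-70,180,145),(1,0,0)),'lamp x+':((70,85,145),(70,180,145),(1,0,0)),'lamp y+':((-60,185,145),(60,185,145),(0,1,0)),'lamp y-':((-60,75,145),(60,75,145),(0,1,0)),
'tubeD end':((-12,-55,115),(12,-55,115),(0,1,0)),'tubeD x-':((-15,-72,100),(-15,-57,100),(1,0,0)),'tubeD x+':((15,-72,100),(15,-57,100),(1,0,0))}
for n,f in(('top','t1' if 0 else 'top1'),('top','t3'),('side','side1'),('side','s3')):
    im=E(n,f); print(n,f)
    for k,v in L.items(): print('  ',k,edge(n,im,*v),end='')
    print()
E
```

```text
top top1
   plate x- [3.1, 9.6, 2.7, 3.5]   plate x+ [-0.5, 2.5, -8.1, 7.3]   det x- [1.1, 8.8, 1.0, 1.5]   det x+ [0.0, 9.3, -0.0, 0.1]   det y- [-2.2, 4.8, 2.0, -2.0]   det y+  [-2.8, 3.8, 1.5, -2.5]   plate y- [-5.0, 3.7, 7.1, -5.0]   lamp x- [3.0, 16.5, 2.5, 3.9]   lamp x+ [-0.8, 2.7, -1.2, -0.7]   lamp y+ [-4.9, 1.9, -4.8, -5.3]   lamp y- [-0.1, 14.8, -0.0, -0.5]   tubeD end [-1.5, 14.7, -1.5, -1.9]   tubeD x- [0.5, 17.5, 0.5, 1.0]   tubeD x+ [1.9, 17.2, 2.3, 1.9]
top t3
   plate x- [3.1, 11.0, 2.7, 3.5]   plate x+ [-0.1, 2.8, -8.2, 7.3]   det x- [1.1, 11.0, 1.0, 1.5]   det x+ [0.0, 10.9, -0.0, 0.0]   det y- [-2.2, 5.6, 2.0, -2.0]   det y+  [-2.7, 4.5, 1.5, -2.5]   plate y- [-5.0, 4.3, 7.1, -5.0]   lamp x- [3.5, 18.9, 3.0, 4.0]   lamp x+ [-0.8, 2.9, -1.2, -0.7]   lamp y+ [-4.9, 2.2, -4.5, -5.3]   lamp y- [-0.5, 17.6, -0.0, -0.5]   tubeD end [-1.5, 17.6, -1.5, -2.3]   tubeD x- [0.6, 20.6, 0.5, 1.0]   tubeD x+ [1.9, 19.9, 2.3, 1.8]
side side1
   plate x- [1.5, 7.6, 1.5, 1.6]   plate x+ [3.0, 2.5, 2.9, 3.0]   det x- [0.5, 5.0, -1.0, 1.0]   det x+ [-1.5, 5.6, -2.0, -1.0]   det y- [-0.9, 3.8, -1.0, 0.5]   det y+  [0.6, 1.9, 8.2, 1.1]   plate y- [-1.1, 2.7, -1.1, -1.1]   lamp x- [2.0, 7.8, 1.0, 3.1]   lamp x+ [-0.5, 9.0, -0.0, -0.5]   lamp y+ [-4.5, 3.7, -4.5, -4.5]   lamp y- [-3.0, 5.6, -3.0, -4.0]   tubeD end [0.0, 3.0, -0.1, 1.4]   tubeD x- [-7.8, 5.9, -8.0, 6.1]   tubeD x+ [3.3, 0.2, 3.5, 2.8]
side s3
   plate x- [1.5, 8.3, 1.5, 1.6]   plate x+ [3.0, 2.8, 2.4, 3.0]   det x- [0.5, 5.6, -1.0, 1.0]   det x+ [-1.5, 6.1, -2.0, -1.1]   det y- [-1.0, 4.4, -1.0, 0.5]   det y+  [0.5, 2.3, 8.1, 1.1]   plate y- [-1.1, 3.3, -1.1, -1.1]   lamp x- [2.0, 8.6, 1.0, 3.0]   lamp x+ [-0.5, 9.9, -0.0, -0.4]   lamp y+ [-4.5, 4.0, -4.5, -4.5]   lamp y- [-4.5, 6.1, -3.0, -4.0]   tubeD end [0.0, 3.4, -0.0, 1.4]   tubeD x- [-7.8, 6.8, -8.0, 6.1]   tubeD x+ [8.1, 0.2, -8.2, 8.0]
```

Edge pairs put the beam centre about +1 mm in x and −1 to −2 mm in y from the fit, with yaw about −0.107. I'll do a small trim, a final check, and hand in.

```bash
python3 - <<'E'
from h import *
robot.servo_line([616.6,101.4,93.5],20,rotation=down(-.107)); robot.hold(.6)
o=robot.observe(); print(F(),o['grip_width']*92,np.abs(o['joint_velocities']).max())
snap('top','t6.png');snap('side','s6.png')
print(pin('cell_mid','side')[:1],pin('drawer_pull','side')[:1],pin('short_a','side'),pin('lens_ring','side')[:1])
cv2.imwrite('pics/c7.png',cv2.imread('pics/s6.png'))
E
```

```text
(25.9333, array([616.6, 101.4,  93.5]), array([ 0.1,  0.3, -0.8])) 12.124959333248654 0.0016246857512092253
[(0.59, array([619.2, 100.2, 101.5]))] [(0.65, array([540.4, 243. , 104.3]))] [(0.66, array([ 520.6, -262.4,    9.5])), (0.63, array([ 560. , -297.7,   14.9])), (0.44, array([ 503.9, -375.6,    1. ])), (0.16, array([618.9, 103.6,  95.9]))] [(0.58, array([ 558.8, -299.2,   15.3]))]
```

View pics/c7.png

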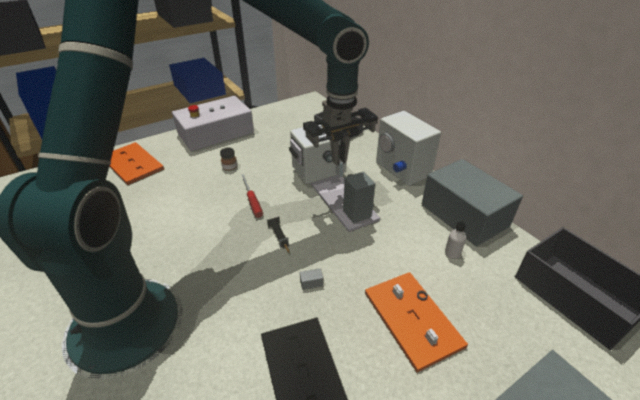

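The cell is held at the beam (about (345,165)), the drawer is shut, the middle pocket is empty, and everything else is where it was. Handing in.

```bash
python3 -c "
from h import *
robot.job_done(); print(F())"
```

```text
the job is handed in; nothing more can be done
the job is handed in; nothing more can be done
```

The job is handed in at about 26 s of the 58 s allowed. I pushed the filter drawer home, then took the tall cell from the middle pocket by its frosted faces. It is held upright and still at the middle of the light path.

- **Drawer:** I pushed with shut fingers until it stopped hard at about 14 N. In both camera views the drawer front lies within about 1 mm of the fully-home position.
- **Grip:** The jaws closed along the cell's x axis at 12 N and read about 12.1–12.5 mm, which matches the 12.5 mm between the frosted faces.
- **Position:** The final tool position is (616.6, 101.4, 93.5) mm, turned to yaw −0.107. I estimate the cell centre is 100 mm above the table. Contact force was near zero, and the side view shows it clear of lamp and detector.
- **Surroundings:** The last picture shows the other two cells, the ring and the bystanders in place.

**Where the checks disagreed:**
- **Beam centre:** The estimates spread about 2–3 mm in x and up to 5 mm along the beam, between the two cameras and between the edge measurements and the networks. Yaw varied by about 0.01 rad. I used a compromise weighted towards the edges.
- **Cell height and x:** The last network reading of the cell centre was (619.2, 100.2, 101.5). That is within its stated error of about 4 mm, but not a tighter confirmation.
- **Push force:** I did not explain an upward force of about 10 N at the end of the drawer push.

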